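Check a power supply's temperature with a pen thermometer

TASK

Take the pen thermometer out of its stand by its handle and first take an infrared reading of the copper ring coil on the open power supply: hold the pen still for about two seconds, upright and tip down, over the middle of the coil with the tip some four centimetres above it, never touching the coil. Then take a contact reading: set the tip on the middle of the round, white-ringed spot on the sloping aluminium face, with the pen square to that face, and press gently so that the sprung needle goes about halfway in. Finish like that, still gripping the pen with its needle pressed on the spot (do not let go or lift off), and leave the other things on the bench where they are.

Things in the scene. Friction and masses are not known exactly. Their poses are not given: they have to be found in the camera images.
- probe: Pen thermometer, 148 mm long, 0.09 kg, tip down in its stand. Origin: on its axis, underside of its round collar (28 mm wide, 6 mm high), which rests on the stand's top. +z runs towards the handle's end. Square grey handle 20 x 20 mm, faces square to x and y, z = 6 to 86 mm; nose 14 mm round to z = -40 mm, then thin needle to z = -62 mm. Its infrared eye looks along the axis, past the tip.
- probe_grip (a point): The place to grip the handle: on the pen's axis, 55 mm above the collar's underside, 117 mm from the needle's tip; same axes as the pen.
- probe_tip (a point): The very end of the needle, on the pen's axis (62 mm below the collar's underside when the needle is out); z along the pen towards the handle.
- needle (a joint): How far the sprung needle is pushed into the nose, m: 0 = fully out (at rest), 0.010 = pushed home against a hard stop. The spring pushes back 0.9 N at the start of the stroke, rising by 0.3 N per mm to 3.9 N at the stop.
- stand: Black block 70 x 70 mm, 75 mm tall, fixed to the bench, with an upright round hole of 17 mm through its middle, in which the pen stands. Origin at the centre of its underside.
- unit: Opened power supply, fixed to the bench, turned about the vertical only: base plate 220 (x) x 260 (y) x 8 mm, green board with its top at 22 mm, black heat sinks 220 mm long, 58 mm high along its long sides (x = -104 to -78 and 78 to 104 mm), all else under 65 mm high. Origin: centre of its underside, z up, -x towards the robot.
- coil: Copper-wound ring coil lying flat on the power supply's board, 40 mm across, 16 mm high. Origin: centre of its top, 38 mm above the bench; in the unit's frame at x = 0, y = -58 mm; z up.
- pad: The marked spot: round copper boss 14 mm across in a 22 mm white ring, 2 mm proud of the sloping face of an aluminium block, midway between two square bosses 30 mm to either side. Face 25 degrees from level, falling to the unit's -x. Origin: centre of the boss's face, 50 mm above the bench, in the unit's frame x = -23, y = +50 mm. z points square out of the face (up and to the unit's -x).
- tin: Bystander, loose: closed round steel tin (tip cleaner), 70 mm across, 54 mm tall. Origin at the centre of its underside.
- core: Bystander, loose: bare grey ferrite ring, 32 mm across, 12 mm high, lying flat. Origin at the centre of its underside.
- spare_cap: Bystander, loose: dark capacitor can, 22 mm across, 35 mm high, standing on the bench. Origin at the centre of its underside.
- spool: Bystander, loose: grey spool, 60 mm across, 46 mm high, standing on its flange. Origin at the centre of its underside.
- driver: Bystander, loose: screwdriver lying down.
- tray: Bystander, loose: open parts tray 90 x 120 x 30 mm. Origin at the centre of its underside.
- meter: Bystander, loose: hand-held multimeter lying flat, 90 x 170 x 40 mm. Origin at the centre of its underside.
Things that resemble listed ones, but are neither listed nor needed, are in the scene too. Of the things shaped like the stand, the black one is meant.

How it is judged:
On the way:
1. the held pen is kept still, upright, its tip 15 to 70 mm straight above the middle of the coil (within 15 mm), for one second (horizontal distance between probe_tip and coil below 0.015 m and z of probe_tip in the frame of coil between 0.015 and 0.07 m and angle between probe's own z axis and vertical below 0.2 rad and linear speed of probe below 0.02 m/s and contact force between the fingers and probe above 1 N), for 1 s.
At the end, for the whole second after the job is handed in: The gripper holds the pen, clear of its stand and at rest; the needle's tip is within 6 mm of the centre of the round spot, the pen's axis is within 0.2 rad of square to the face, the needle is pushed in by 1.5 to 8.8 mm and presses with 0.8 to 4.5 N (distance between probe_tip and pad below 0.006 m and angle between the z axis of probe and the z axis of pad, either way round below 0.2 rad and contact force between probe and pad between 0.8 and 4.5 N and value of joint needle between 0.0015 and 0.0088 m and contact force between the fingers and probe above 1 N and contact force between probe and stand below 0.1 N and horizontal distance between probe and stand above 0.08 m and linear speed of probe below 0.02 m/s); the arm keeps its last pose, push and grip.
It fails at once if the pen or the gripper touches the coil (contact force between any of probe, the fingers and coil above 0.3 N).
It fails at once if the pen is pushed hard (over 15 N) against the power supply (contact force between probe and unit above 15 N).
It fails at once if the gripper or arm knocks the power supply (over 10 N) (contact force between the arm and unit above 10 N).
It fails at once if a bystander is moved by more than 20 mm (distance of any of tin, core, spare_cap, spool, driver, tray, meter from where it was at the start of the episode above 0.02 m).
It also fails if it takes over 48 s, if anything falls off the work surface, if the arm or the gripper's body presses on something with over 40 N, if the wrist force passes 120 N, or if a joint passes its speed limit or range.

ROBOT

A 6-joint arm with a two-finger parallel gripper is mounted at the origin on the work surface. World frame = base frame: x ahead of the robot, y to its left, z up, the work surface at z = 0. Lengths are in m, angles in rad, forces in N, time in s.
With the tool pointing down it reaches from about 0.325 to 0.9 m from the base axis. Payload 6.1 kg.
Tool frame: the origin (TCP) lies midway between the tips of the shut fingers; the grasp point (between the pads) lies 19 mm behind it; z points along the fingers, y is the direction in which the jaws open and shut (so a half turn about z gives the same grasp; the last joint's range is limited). The gripper opens to 87 mm and grips with 3 to 60 N. Pads are 19 mm wide; open, the fingers measure 117 mm over their backs; the gripper's body (75 mm by 190 mm) begins 51 mm behind the grasp point.
Start: joints at [1.207, 0.22, 1.526, -0, 1.395, -0.126], TCP at [0.147, 0.607, 0.201] pointing down, gripper open.
Joint ranges: [-2.98, 2.98], [-0.91, 2.08], [0.09, 2.57], [-1.24, 4.39], [0.2, 2.65], [-2.68, 2.68]. Speed limits (rad/s): [2.57, 2.57, 3.01, 3.14, 3.14, 3.14].

INTERFACE

Orientations are given as [roll, pitch, yaw] about the fixed x, y, z axes, in that order (R = Rz(yaw) Ry(pitch) Rx(roll)).
In Python, from rig import status, cams, ticket gives the robot as it stands.
- The arm moves only by the tool arm_command, never from a script. Its argument "commands" is a list that holds one entry, the list of rows, each a list of 6 numbers: the shift along the tool's x, y, z in mm, then the turn, a rotation vector about the tool's x, y, z in degrees. In form: [[[x, y, z, ax, ay, az], ...]]. A call has 1 to 12 rows; each row is the pose to reach, as a shift and turn from the pose measured when the call began, along the tool's axes at that moment; what a row does not reach only later rows make up. A row lasts 1/8 s, in which the tool goes at most 62.5 mm and 10.7 degrees, less where a joint would pass 70% of its speed; a pose out of reach is approached as far as the arm can. A call with a gripper value outside its range is refused whole. "grip" is the gripper command: -1 is shut, 1 is fully open, values between are in proportion, set as the call begins (left out, the last holds). The fingers move at their own pace and stop on an object; "grip_force" is the grip in N (left out, the last holds). Time passes only in rows, so rows that repeat a pose let the fingers close. It gives the time, the measured TCP pose, the force and the opening at its end, in the units of the state.
- status.get_state(): the state, without advancing time (a new reading comes with each control period).
- cams.camera(name): name is "scene" or "top" or "wrist"; returns (picture, depth): 400x640x3 uint8, red, green, blue; 400x640 float32, m along the optical axis (not along the pixel's ray), 0 where there is no reading.
- cams.camera_params(name): a dict with "vfov" (degrees; the focal length in pixels is half the picture's height over the tangent of half this angle, whatever the lens; pixels are square), "cx", "cy" (the principal point, pixels), "rvec" (rotation vector, rad) and "tvec" (3), from world to camera coordinates, as OpenCV has them; the wrist camera has in their place "tool_from_camera" (4x4, takes a point from camera to tool coordinates, whose origin is the TCP and whose axes are the flange's). Camera axes: x right, y down, z forward; pixel columns grow to the right and rows downward; lengths in m; the calibration is good to about 2 mm. A picture is of the moment at which its call begins: read the wrist's pose just before it. camera_params takes no time and is no camera call.
- ticket.job_done(): hands the job in, once; it reports no verdict.
The state is a dict: "t": time; "joint_positions": joint angles; "joint_vel": joint speeds; "joint_efforts": joint torques, N m; "eef_pos": TCP position; "tool_rot": TCP orientation; "contact_force": force on the tool from outside, world axes, zero at the start; "torque": the same for the moment, N m; "gripper_width": opening from 0.0 (shut) to 1.0 (fully open).
Only numpy, scipy, OpenCV 4.12 (cv2) and the standard library are available. Lean on these libraries where they do the work, as an engineer would, in place of code of your own. Each camera call takes 0.05 s, during which the arm holds its last target. There are 200 camera calls.

## Working session

There is one attempt and no reset: what is moved stays moved. The work goes in short steps, Python scripts to look and compute and a tool call to move; the robot and the scene stay as the last step left them, time stands still between calls to the robot, and variables do not carry over. Pictures are saved under pics/ and viewed, about 8 in all and at most 12, crops included, and the job is handed in when it is done.

Besides the shell and the picture viewer there is one more tool, called after "Call:" as name([rows], argument=value, ...), one row to a line, values as JSON. arm_command: Moves the arm, as the interface text tells. Its arguments: {"type":"object","properties":{"commands":{"type":"array","items":{"type":"array","items":{"type":"array","items":{"type":"number"}}}},"grip":{"type":"number"},"grip_force":{"type":"number"}},"required":["commands"]}

```bash
ls; mkdir -p pics; cat > h.py <<'E'
import numpy as np, cv2
from scipy.spatial.transform import Rotation as R
from rig import status, cams, ticket
def K(p):
    f=200/np.tan(np.radians(p['vfov']/2)); return f,p['cx'],p['cy']
def tool(s=None):
    s=s or status.get_state(); T=np.eye(4); T[:3,:3]=R.from_euler('xyz',s['tool_rot']).as_matrix(); T[:3,3]=s['eef_pos']; return T
def cam(name):
    "returns img, depth, f,cx,cy, world_from_cam"
    p=cams.camera_params(name)
    if name=='wrist': W=tool()@np.array(p['tool_from_camera'])
    else:
        C=np.eye(4); C[:3,:3]=R.from_rotvec(np.ravel(p['rvec'])).as_matrix(); C[:3,3]=np.ravel(p['tvec']); W=np.linalg.inv(C)
    im,d=cams.camera(name); np.savez('last_%s.npz'%name,im=im,d=d,k=K(p),W=W); return im,d
def load(name):
    z=np.load('last_%s.npz'%name); return z['im'],z['d'],z['k'],z['W']
def cloud(name):
    im,d,(f,cx,cy),W=load(name); v,u=np.mgrid[:400,:640]
    P=np.stack([(u-cx)/f*d,(v-cy)/f*d,d],-1)@W[:3,:3].T+W[:3,3]; P[d==0]=np.nan; return P
def onplane(name,u,v,z):
    im,d,(f,cx,cy),W=load(name); r=W[:3,:3]@np.array([(u-cx)/f,(v-cy)/f,1]); o=W[:3,3]; return o+r*(z-o[2])/r[2]
def proj(name,p):
    im,d,(f,cx,cy),W=load(name); q=W[:3,:3].T@(np.array(p)-W[:3,3]); return np.array([f*q[0]/q[2]+cx,f*q[1]/q[2]+cy])
def goto(pos,Rm):
    "row from present pose to pose"
    T=tool(); d=T[:3,:3].T@(np.array(pos)-T[:3,3])*1000; r=R.from_matrix(T[:3,:3].T@Rm).as_rotvec(degrees=True); return np.round(np.r_[d,r],1)
def save(im,n): cv2.imwrite('pics/'+n,cv2.cvtColor(im,cv2.COLOR_RGB2BGR))
E
python3 - <<'E'
from h import *
print(status.get_state())
for n in ['top','scene']:
    im,d=cam(n); save(im,n+'0.png'); print(n,cams.camera_params(n))
print(cams.camera_params('wrist'))
E
```

```text
pics
{'t': 0.0, 'joint_positions': array([ 1.20689049e+00,  2.21219014e-01,  1.52762161e+00,  3.02033368e-05,
        1.39469422e+00, -1.26129069e-01]), 'joint_vel': array([-0.00173677, -0.0015714 , -0.00197311, -0.00105558,  0.00076616,
        0.00098893]), 'joint_efforts': array([ 1.22563659e-03, -4.94588578e+01, -3.87394595e+01,  7.01719592e-02,
        5.66648087e-02, -1.57653640e-04]), 'eef_pos': array([0.14698648, 0.60678657, 0.19973615]), 'tool_rot': array([-3.13966963e+00, -2.73807768e-04,  2.90381030e+00]), 'contact_force': array([ 0.31694618, -0.33315094, -0.0452944 ]), 'torque': array([-0.01581188, -0.02741957,  0.03990941]), 'gripper_width': 1.0031059644325735}
top {'vfov': 54.41022005831472, 'cx': 319.790255726776, 'cy': 199.8603349045259, 'rvec': array([ 2.10375093, -2.1371494 ,  0.2083055 ]), 'tvec': array([0.0012907 , 0.57671844, 1.06690805])}
scene {'vfov': 55.72113857027583, 'cx': 315.6200237930448, 'cy': 202.740229155307, 'rvec': array([ 1.79223886,  1.72814382, -0.72485166]), 'tvec': array([-0.01425462, -0.34452686,  1.55704825])}
{'vfov': 60.98567334378654, 'cx': 318.0825806773076, 'cy': 198.3814737199488, 'tool_from_camera': array([[ 1.82870448e-04, -9.70809806e-01, -2.39850550e-01,
         6.57753280e-02],
       [ 9.99999959e-01,  1.25076879e-04,  2.56178609e-04,
         1.15675005e-03],
       [-2.18700947e-04, -2.39850587e-01,  9.70809790e-01,
        -1.83075416e-01],
       [ 0.00000000e+00,  0.00000000e+00,  0.00000000e+00,
         1.00000000e+00]])}
```

View pics/top0.png

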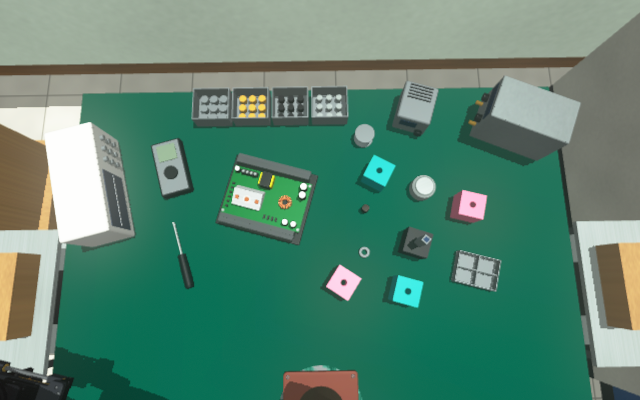

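View pics/scene0.png

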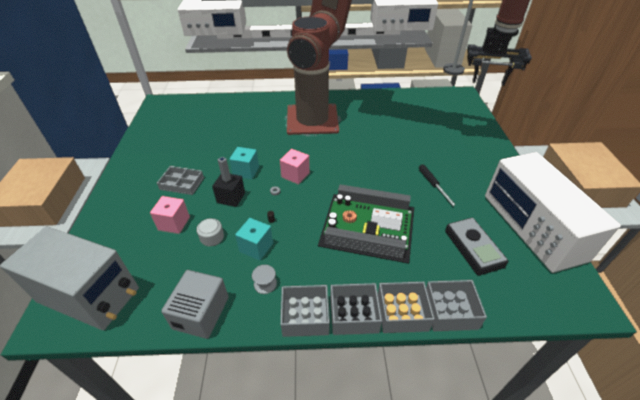

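Both views show the layout. In the top image the black stand with the pen is at (417,242). The blocks that could be mistaken for it are cyan (379,171) and (407,291), and pink (469,206) and (343,283). None of those is black or holds a pen. The unit is at (268,198), the coil at (285,202) and the sloping face at (247,197).

```bash
python3 - <<'E'
from h import *
im=load('top')[0]; P=cloud('top')
a=cv2.resize(im[145:250,210:325],None,fx=5,fy=5,interpolation=cv2.INTER_CUBIC)
b=cv2.resize(im[220:265,395:440],None,fx=5,fy=5,interpolation=cv2.INTER_CUBIC)
c=np.zeros((525,800,3),np.uint8); c[:,:575]=a; c[:225,575:800]=b; save(c,'crop1.png')
for n in ['top','scene']:
    P=cloud(n); Q=P.reshape(-1,3)
    cen=onplane('top',426,239,.16)
    m=(Q[:,2]>.12)&(Q[:,2]<.2)&(np.linalg.norm(Q[:,:2]-cen[:2],axis=1)<.06)
    print(n,cen,m.sum(),Q[m].mean(0),Q[m].min(0),Q[m].max(0))
    t=Q[m&(Q[:,2]>np.nanmax(Q[m][:,2])-.006)]; print(' top',len(t),t.mean(0))
    cu=onplane('top',285,202,.038); print(cu)
E
```

```text
top [ 0.4497461  -0.27806886  0.16      ] 99 [ 0.44974548 -0.27382487  0.1533026 ] [ 0.43748341 -0.28816382  0.12096284] [ 0.46318828 -0.26319116  0.16550744]
 top 54 [ 0.45078483 -0.27594853  0.16197716]
[0.57542498 0.09417707 0.038     ]
scene [ 0.4497461  -0.27806886  0.16      ] 120 [ 0.45613679 -0.27599376  0.14465652] [ 0.43741996 -0.29088219  0.12000011] [ 0.46566628 -0.26399595  0.16393975]
 top 32 [ 0.45230219 -0.27625705  0.1606767 ]
[0.57542498 0.09417707 0.038     ]
```

View pics/crop1.png

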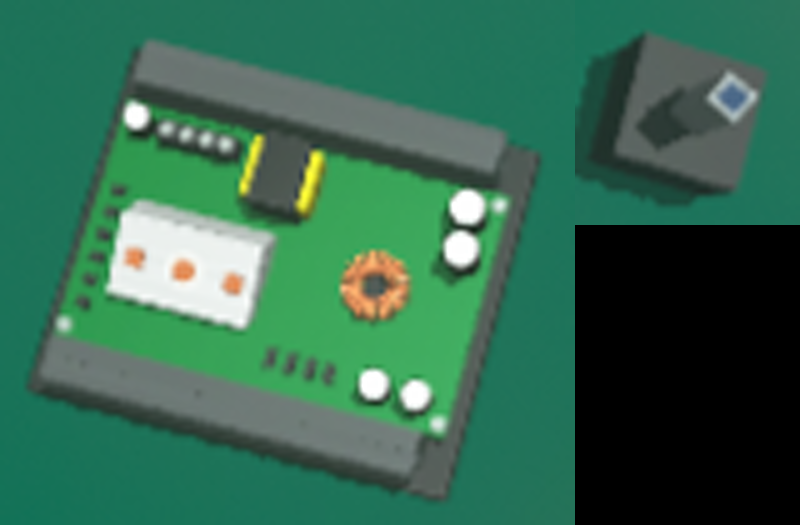

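The crop shows the coil centre at crop (375,286) and the round spot at (183,271), with the square bosses either side at (135,258) and (233,284). The pen's square end is turned about 45° in the image, with corners at (732,72), (757,95), (735,122) and (710,98).

```bash
python3 - <<'E'
from h import *
c=onplane('top',210+375/5,145+286/5,.038); p=onplane('top',210+183/5,145+271/5,.05)
s1=onplane('top',210+135/5,145+258/5,.05);s2=onplane('top',210+233/5,145+284/5,.05)
d=(p-c)[:2]; print(c,p,np.linalg.norm(d),np.hypot(23,108))
yaw=np.arctan2(d[1],d[0])-np.arctan2(108,-23); print('yaw',np.degrees(yaw)); e=(s1-s2)[:2]; print('bosses',np.degrees(np.arctan2(-e[0],e[1])))
cs=[onplane('top',395+(x-575)/5,220+y/5,.161)[:2] for x,y in [(732,72),(757,95),(735,122),(710,98)]]
cs=np.array(cs); print(cs.mean(0)); 
for i in range(4): v=cs[(i+1)%4]-cs[i]; print(np.linalg.norm(v),np.degrees(np.arctan2(v[1],v[0]))%90)
T=tool(); print(T)
E
```

```text
[0.57482835 0.09417622 0.038     ] [0.58314687 0.20459016 0.05      ] 0.11072685639653024 110.42191811411355
yaw -16.330766750366553
bosses -15.89552221772621
[ 0.44874936 -0.27952647]
0.016962372641380022 45.01388269390745
0.018278494578912407 48.04902777201153
0.017255484873689567 43.87131332446731
0.017921609839246826 47.1824210045282
[[-9.71871316e-01  2.35511741e-01 -6.04546008e-04  1.47010290e-01]
 [ 2.35512431e-01  9.71869952e-01 -1.64056702e-03  6.06863361e-01]
 [ 2.01167307e-04 -1.73679812e-03 -9.99998472e-01  1.99839199e-01]
 [ 0.00000000e+00  0.00000000e+00  0.00000000e+00  1.00000000e+00]]
```

```bash
cat >> h.py <<'E'
def down(yaw): return R.from_euler('ZX',[yaw,180],degrees=True).as_matrix()
E
python3 - <<'E'
from h import *
print(tool()[:3,:3]-down(166.4)); print(goto([.42,.25,.28],down(110)))
E
```

```text
[[ 8.96847619e-05  3.69627618e-04 -6.04546008e-04]
 [ 3.70317619e-04 -9.10486224e-05 -1.64056702e-03]
 [ 2.01167307e-04 -1.73679812e-03  1.52846917e-06]]
[-3.493e+02 -2.827e+02 -7.970e+01 -1.000e-01  0.000e+00  5.640e+01]
```

Call:
arm_command([
  [[-349,-283,-80,0,0,56.4],[-349,-283,-80,0,0,56.4],[-349,-283,-80,0,0,56.4],[-349,-283,-80,0,0,56.4],[-349,-283,-80,0,0,56.4],[-349,-283,-80,0,0,56.4],[-349,-283,-80,0,0,56.4],[-349,-283,-80,0,0,56.4],[-349,-283,-80,0,0,56.4]],
], grip=1)

```text
t: 1.23
eef_pos: [0.4203, 0.2486, 0.2802]
tool_rot: [-3.14, 0.001, 1.916]
contact_force: [0.0, 0.1, -0.2]
gripper_width: 1.001
```

```bash
python3 - <<'E'
from h import *
print(goto([.449,-.2785,.25],down(46)))
E
```

```text
[-5.056e+02 -1.514e+02  3.100e+01 -0.000e+00  1.000e-01  6.380e+01]
```

Call:
arm_command([
  [[-505,-151,31,0,0,63.8],[-505,-151,31,0,0,63.8],[-505,-151,31,0,0,63.8],[-505,-151,31,0,0,63.8],[-505,-151,31,0,0,63.8],[-505,-151,31,0,0,63.8],[-505,-151,31,0,0,63.8],[-505,-151,31,0,0,63.8],[-505,-151,31,0,0,63.8],[-505,-151,31,0,0,63.8],[-505,-151,31,0,0,63.8]],
])

```text
t: 2.6
eef_pos: [0.4494, -0.2762, 0.2495]
tool_rot: [-3.141, 0.001, 0.804]
contact_force: [0.2, -0.1, -0.5]
gripper_width: 1.001
```

```bash
python3 - <<'E'
from h import *
s=status.get_state(); print(s['eef_pos'],s['joint_positions'])
im,d=cam('wrist'); 
save(im[:,:],'w1.png')
P=cloud('wrist').reshape(-1,3); m=(P[:,2]>.155)&(P[:,2]<.168)&(np.linalg.norm(P[:,:2]-[.449,-.2785],axis=1)<.04)
q=P[m]; print(m.sum(),q.mean(0),q.min(0),q.max(0)); print(cv2.minAreaRect((q[:,:2]*1000).astype(np.float32)))
E
```

```text
[ 0.44943989 -0.27621242  0.24949607] [-6.99785168e-01 -4.22465544e-02  1.71611588e+00 -1.19699962e-03
  1.46857388e+00  6.71705847e-02]
570 [ 0.44993753 -0.27547288  0.16017686] [ 0.43676344 -0.28859211  0.15510332] [ 0.46243509 -0.26266819  0.16250799]
((449.68902587890625, -275.7851867675781), (19.744413375854492, 19.2200984954834), 46.567134857177734)
```

View pics/w1.png

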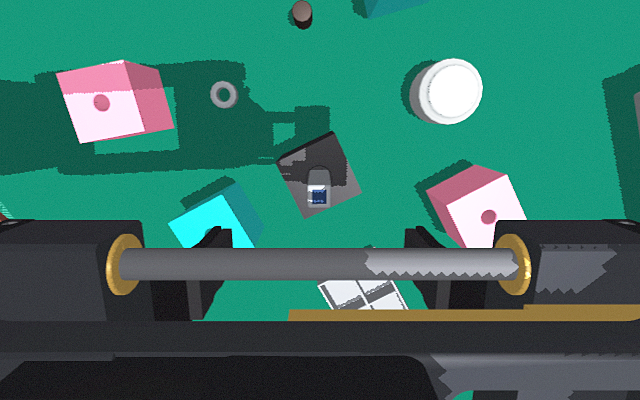

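The wrist view shows the pen's square end at (318,195), centred between the jaws and square to them, in the black stand. I'll descend and grip.

```bash
python3 - <<'E'
from h import *
print(goto([.4497,-.2757,.111],down(46.4)))
E
```

```text
[ 6.000e-01 -1.000e-01  1.388e+02 -0.000e+00  1.000e-01 -3.000e-01]
```

Call:
arm_command([
  [[0.5,0,40,0,0,0],[0.5,0,80,0,0,0],[0.5,0,115,0,0,0],[0.5,0,130,0,0,0],[0.5,0,139,0,0,0],[0.5,0,139,0,0,0],[0.5,0,139,0,0,0]],
])

```text
t: 3.52
eef_pos: [0.4506, -0.2765, 0.1123]
tool_rot: [3.139, 0.001, 0.805]
contact_force: [0.3, 1.0, 0.4]
gripper_width: 1.001
```

Call:
arm_command([
  [[0,0,0,0,0,0],[0,0,0,0,0,0],[0,0,0,0,0,0],[0,0,0,0,0,0],[0,0,0,0,0,0],[0,0,0,0,0,0],[0,0,0,0,0,0],[0,0,0,0,0,0],[0,0,0,0,0,0],[0,0,0,0,0,0]],
], grip=-1, grip_force=30)

```text
t: 4.78
eef_pos: [0.4506, -0.2764, 0.1122]
tool_rot: [3.139, 0.001, 0.805]
contact_force: [1.0, -0.5, -0.4]
gripper_width: 0.225
```

Call:
arm_command([
  [[0,0,-10,0,0,0],[0,0,-30,0,0,0],[0,0,-60,0,0,0],[0,0,-90,0,0,0],[0,0,-120,0,0,0],[0,0,-145,0,0,0],[0,0,-155,0,0,0],[0,0,-155,0,0,0]],
])

```text
t: 5.78
eef_pos: [0.4507, -0.2762, 0.2677]
tool_rot: [3.138, 0.001, 0.805]
contact_force: [0.8, -0.3, -2.0]
gripper_width: 0.228
```

```bash
python3 - <<'E'
from h import *
print(status.get_state()['gripper_width'])
im,d=cam('scene'); save(cv2.resize(im[60:260,130:330],None,fx=3,fy=3),'s1.png')
for f in (.5,1): print(goto(np.array([.449,-.277,.262])*(1-f)+f*np.array([.5748,.0942,.27]),down(46+f*30)))
E
```

```text
0.22778591102499737
[ 1.757e+02 -8.350e+01  3.000e-01  1.000e-01  1.000e-01 -1.490e+01]
[ 3.530e+02 -1.668e+02 -4.000e+00  1.000e-01  1.000e-01 -2.990e+01]
```

View pics/s1.png

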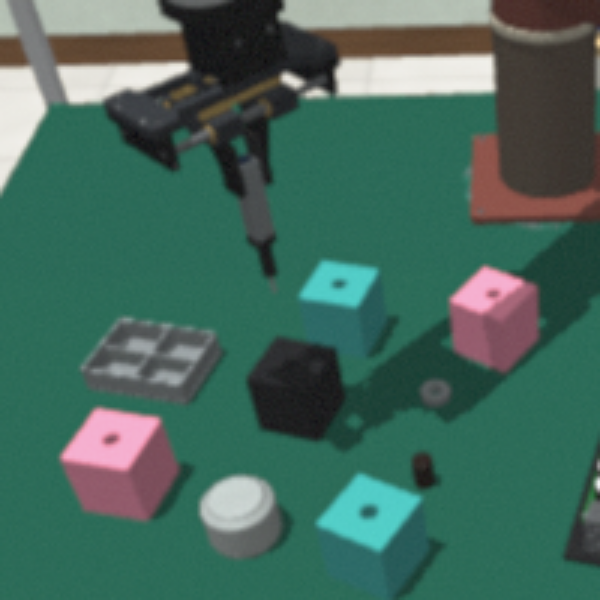

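The pen is out of the stand and held in line with the fingers. Next I'll move over the coil, still high.

Call:
arm_command([
  [[30,-14,-4,0,0,-3],[70,-33,-4,0,0,-6],[115,-54,-4,0,0,-10],[160,-76,-4,0,0,-14],[205,-97,-4,0,0,-18],[250,-118,-4,0,0,-22],[295,-139,-4,0,0,-26],[330,-156,-4,0,0,-29],[348,-164,-4,0,0,-30],[353,-167,-4,0,0,-30],[353,-167,-4,0,0,-30]],
])

```text
t: 7.2
eef_pos: [0.5744, 0.0936, 0.2694]
tool_rot: [-3.141, 0.003, 1.327]
contact_force: [0.1, -0.5, -1.3]
gripper_width: 0.226
```

```bash
python3 - <<'E'
from h import *
s=status.get_state(); print(s['eef_pos'],s['tool_rot'],s['gripper_width'],s['joint_positions'])
im,d=cam('wrist'); im2,d2=cam('scene')
T=tool(); tip=(T@[0,0,.099,1])[:3]; print('tip',tip)
pw=proj('wrist',tip);ps=proj('scene',tip); print(pw,ps,proj('wrist',[.5748,.0942,.038]),proj('wrist',[.5831,.2046,.05]))
x,y=map(int,ps)
c=np.zeros((600,800,3),np.uint8); c[:300,:480]=cv2.resize(im2[y-50:y+50,x-80:x+80],None,fx=3,fy=3)
b=im[50:350,0:640]; c[300:,:]=cv2.resize(im,(480,300)) .repeat(1,0) if 0 else 0
c[300:600,80:720]=im[0:300]; save(c,'s2.png'); print(x-80,y-50)
E
```

```text
[0.57438229 0.09356493 0.26944414] [-3.14143283e+00  2.54612116e-03  1.32740887e+00] 0.2256282824444495 [ 0.02752483  0.0823224   1.55280444 -0.00241535  1.50730137  0.27106675]
tip [0.57450766 0.09281106 0.1708611 ]
[319.25388998 195.15272065] [350.48749401 180.30715958] [318.9146436  168.84879046] [302.42644608  73.82255475]
270 130
```

View pics/s2.png

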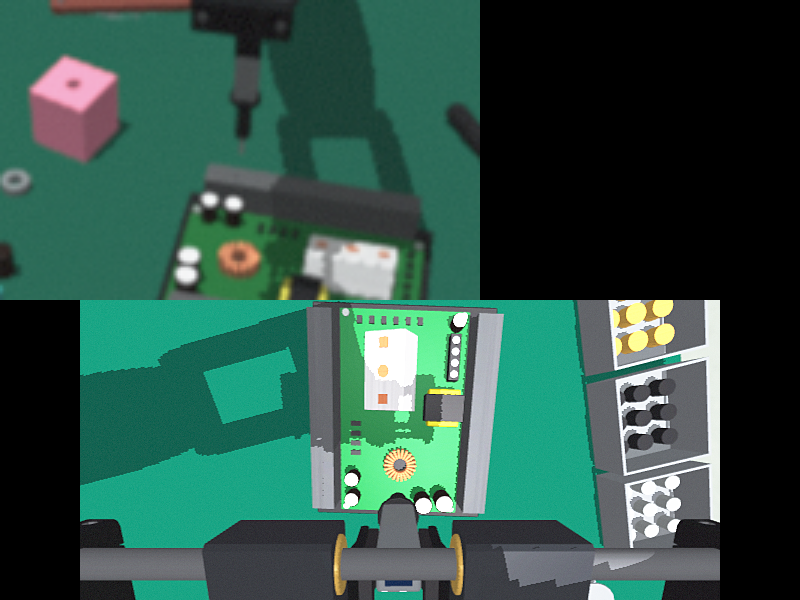

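The tip projects where it is seen in the scene view (350,180), so the grasp geometry is confirmed. In the wrist image the coil is at (320,165) and the spot at (303,71), both within 2–4 px of prediction.

```bash
python3 - <<'E'
from h import *
im,d,k,W=load('wrist')
hsv=cv2.cvtColor(im,cv2.COLOR_RGB2HSV); m=((hsv[...,0]<20)&(hsv[...,1]>100)).astype(np.uint8)
n,l,st,ce=cv2.connectedComponentsWithStats(m)
P=cloud('wrist')
for i in range(1,n):
    if st[i,4]>25: print(ce[i],st[i,4],onplane('wrist',*ce[i],.038),onplane('wrist',*ce[i],.05),np.nanmean(P[l==i],0))
# face plane from depth near pad
u,v=303,71
q=P[v-35:v+30,u-12:u+22].reshape(-1,3); q=q[(q[:,2]>.03)&(q[:,2]<.075)]; c=q.mean(0); n=np.linalg.svd(q-c)[2][2]; n*=np.sign(n[2]); print('normal',n,np.degrees(np.arccos(n[2])),np.degrees(np.arctan2(-n[1],-n[0])))
print(goto([.5765,.0935,.177],down(76)))
E
```

```text
[570.05673759  11.4893617 ] 141 [0.88630855 0.197683   0.038     ] [0.87772596 0.1965498  0.05      ] [0.90141346 0.1997028  0.01678274]
[543.5         18.71323529] 136 [0.85722129 0.19741645 0.038     ] [0.8494811  0.19629096 0.05      ] [0.87148833 0.19947141 0.01582798]
[571.40145985  37.67153285] 137 [0.88600796 0.17027976 0.038     ] [0.87743408 0.16994018 0.05      ] [0.90163588 0.17084271 0.01602366]
[545.752  44.968] 125 [0.85740378 0.1695531  0.038     ] [0.8496583  0.16923457 0.05      ] [0.87165038 0.1701226  0.01587664]
[302.23529412  98.52941176] 85 [0.57580038 0.17957625 0.038     ] [0.57621041 0.17896743 0.05      ] [0.57612557 0.17907121 0.04895934]
[317.89568345 163.91366906] 278 [0.57505399 0.10042813 0.038     ] [0.57548563 0.10211152 0.05      ] [0.57486438 0.09969599 0.03284769]
[399.19889503 311.06629834] 181 [ 0.63437988 -0.12325109  0.038     ] [ 0.63309338 -0.11508974  0.05      ] [0.59701572 0.1139514  0.38672783]
[427.56140351 307.59649123] 57 [ 0.67299753 -0.12732453  0.038     ] [ 0.67059263 -0.11904521  0.05      ] [0.6033691  0.11238942 0.38541852]
[444
[... 1521 characters left out ...]
093868 0.38705481]
[318.99596774 312.95967742] 248 [ 0.52694073 -0.09964636  0.038     ] [ 0.52876577 -0.09216862  0.05      ] [0.58011292 0.11815737 0.38751378]
[447.38461538 314.76923077] 26 [ 0.6976262 -0.144815   0.038    ] [ 0.69450803 -0.13602914  0.05      ] [0.60659935 0.11167262 0.38830576]
[362.06896552 317.        ] 29 [ 0.58303733 -0.11999847  0.038     ] [ 0.58323776 -0.11193132  0.05      ] [0.58889847 0.11601822 0.38906555]
[516.03846154 317.80769231] 26 [ 0.78873355 -0.1722478   0.038     ] [ 0.78297682 -0.16266746  0.05      ] [0.62023334 0.10817342 0.38924025]
normal [-0.39517585  0.10852689  0.91217211] 24.192731588191922 -15.356506793555873
[ 1.1  1.8 92.9  0.   0.1  0. ]
```

Call:
arm_command([
  [[3,0,25,0,0,0],[3,0,50,0,0,0],[3,0,70,0,0,0],[3,0,84,0,0,0],[3,0,92,0,0,0],[3,0,92,0,0,0],[3,0,92,0,0,0]],
])

```text
t: 8.18
eef_pos: [0.5758, 0.0958, 0.1788]
tool_rot: [3.14, 0.002, 1.327]
contact_force: [-0.5, 0.5, -1.4]
gripper_width: 0.227
```

```bash
python3 - <<'E'
from h import *
im,d=cam('wrist'); im2,d2=cam('scene')
s=status.get_state(); print(s['eef_pos'],s['tool_rot'])
T=tool(); tip=(T@[0,0,.099,1])[:3]; print(tip)
for n in('wrist','scene'): print(n,proj(n,tip),proj(n,[.575,.0965,.038]),proj(n,[.5831,.2046,.05]))
x,y=map(int,proj('scene',tip)); print(x-40,y-20)
c=np.zeros((600,800,3),np.uint8); c[:300,:480]=cv2.resize(im2[y-20:y+40,x-40:x+56],None,fx=5,fy=5,interpolation=cv2.INTER_CUBIC)
c[300:,:640]=im[:300]; save(c,'s3.png')
E
```

```text
[0.57584041 0.09581439 0.17880285] [3.13951087e+00 1.87079415e-03 1.32668326e+00]
[0.57599563 0.09558486 0.07980323]
wrist [318.91759475 194.48786348] [317.53007773 183.91557481] [296.29525402  65.09319438]
scene [349.77237001 204.13380971] [349.29725987 213.76337266] [386.44056232 211.85116686]
309 184
```

View pics/s3.png

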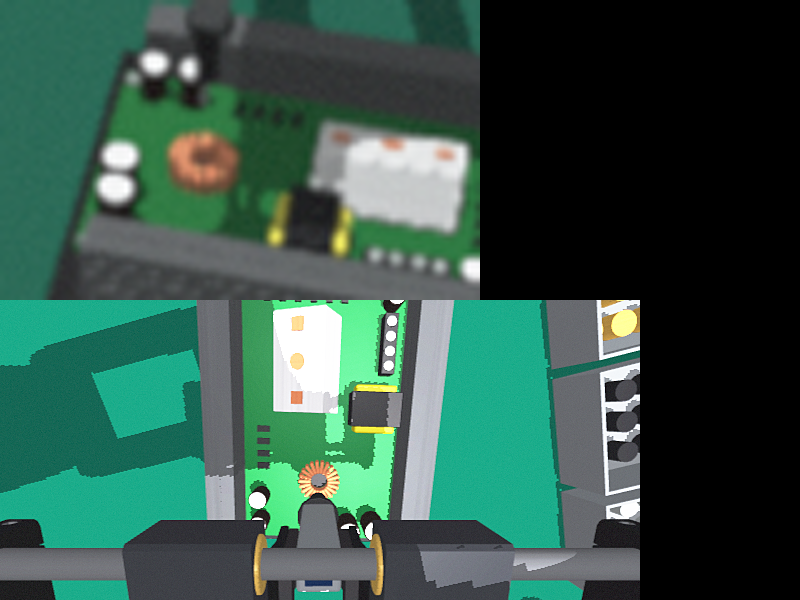

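The tip is over the coil: the coil top centre is at scene (349.6,214.4), matching prediction. I'll hold for about 2.3 s, then work out the spot from its pixels: wrist (297,61) and scene (387.4,212.8).

Call:
arm_command([
  [[0,0,0,0,0,0],[0,0,0,0,0,0],[0,0,0,0,0,0],[0,0,0,0,0,0],[0,0,0,0,0,0],[0,0,0,0,0,0],[0,0,0,0,0,0],[0,0,0,0,0,0],[0,0,0,0,0,0],[0,0,0,0,0,0]],
])

```text
t: 9.52
eef_pos: [0.5758, 0.0958, 0.1788]
tool_rot: [3.14, 0.002, 1.327]
contact_force: [-0.9, 0.9, -1.7]
gripper_width: 0.225
```

Call:
arm_command([
  [[0,0,0,0,0,0],[0,0,0,0,0,0],[0,0,0,0,0,0],[0,0,0,0,0,0],[0,0,0,0,0,0],[0,0,0,0,0,0],[0,0,0,0,0,0],[0,0,0,0,0,0],[0,0,0,0,0,0]],
])

```text
t: 10.65
eef_pos: [0.5758, 0.0958, 0.1788]
tool_rot: [3.139, 0.002, 1.327]
contact_force: [-0.0, -0.2, -1.1]
gripper_width: 0.227
```

```bash
python3 - <<'E'
from h import *
s=status.get_state(); print(s['eef_pos'],s['joint_vel'].max())
w=onplane('wrist',297,61,.05); q=onplane('scene',387.4,212.8,.05); t=onplane('top',246.6,199.2,.05)
print('pad w,s,t',w,q,t); print('coil',onplane('scene',349.6,214.4,.038),onplane('wrist',319,181,.038))
pad=np.array([.584,.207,.05]); yaw=-16
n=R.from_euler('z',yaw,degrees=True).apply([-np.sin(np.radians(25)),0,np.cos(np.radians(25))])
print('n',n)
# tool: z=-n, x as near as possible to present
T=tool(); x=T[:3,0]; 
z=-n; x=x-z*(x@z); x/=np.linalg.norm(x); Rm=np.c_[x,np.cross(z,x),z]
print('R',Rm)
up=T[:3,3]+[0,0,.06]; print('lift',goto(up,T[:3,:3]))
for h in (.06,.03): print(h,pad+n*(h+.099),goto(pad+n*(h+.099),Rm))
np.save('Rm.npy',Rm)
E
```

```text
[0.5758332  0.09581526 0.1788321 ] 0.0008275792929319726
pad w,s,t [0.58453476 0.20764523 0.05      ] [0.58703354 0.20677801 0.05      ] [0.58314687 0.20459016 0.05      ]
coil [0.57762362 0.0971518  0.038     ] [0.57708117 0.09895344 0.038     ]
n [-0.40624675  0.11648938  0.90630779]
R [[ 0.24703176  0.87973797  0.40624675]
 [ 0.96890904 -0.21827848 -0.11648938]
 [-0.01380521  0.42239272 -0.90630779]]
lift [ -0.1   0.1 -60.    0.    0.    0. ]
0.06 [0.51940677 0.22552181 0.19410294] [112.2 -86.1 -15.7 -24.9  -0.7   0.2]
0.03 [0.53159417 0.22202713 0.1669137 ] [111.8 -73.5  11.6 -24.9  -0.7   0.2]
```

Call:
arm_command([
  [[0,0,-20,0,0,0],[0,0,-45,0,0,0],[5,-5,-60,0,0,0],[30,-25,-60,-6,0,0],[60,-45,-55,-13,0,0],[90,-68,-50,-20,-0.5,0],[108,-82,-40,-24,-0.7,0],[112,-86,-25,-25,-0.7,0],[112,-86,-16,-25,-0.7,0],[112,-86,-16,-25,-0.7,0],[112,-86,-16,-25,-0.7,0]],
])

```text
t: 12.02
eef_pos: [0.5203, 0.2249, 0.1954]
tool_rot: [2.702, 0.013, 1.323]
contact_force: [0.5, 0.3, -0.7]
gripper_width: 0.228
```

```bash
python3 - <<'E'
from h import *
im,d=cam('wrist'); im2,d2=cam('scene'); im3,d3=cam('top')
s=status.get_state(); print(s['eef_pos'],s['joint_positions'],s['contact_force'],s['gripper_width'])
T=tool(); tip=(T@[0,0,.099,1])[:3]; n=-np.load('Rm.npy')[:,2]; pad=np.array([.5845,.2068,.05])
print('tip',tip,'ang',np.degrees(np.arccos(-T[:3,2]@n)),'off',tip-pad-n*((tip-pad)@n),(tip-pad)@n)
for k in('wrist','scene','top'): print(k,proj(k,tip),proj(k,pad))
x,y=map(int,proj('scene',pad)); print(x-30,y-40)
c=np.zeros((600,800,3),np.uint8); c[:300,:300]=cv2.resize(im2[y-40:y+20,x-30:x+30],None,fx=5,fy=5,interpolation=cv2.INTER_CUBIC)
x,y=map(int,proj('top',pad)); print(x-30,y-30); c[:300,320:620]=cv2.resize(im3[y-30:y+30,x-30:x+30],None,fx=5,fy=5,interpolation=cv2.INTER_CUBIC)
c[300:,:640]=im[:300]; save(c,'s4.png')
E
```

```text
[0.52016837 0.22497701 0.19522203] [ 0.45123228 -0.15860469  1.99154706 -0.34284868  0.99853615  0.83798704] [-0.28500467  0.389683   -0.56578504] 0.22741186748529854
tip [0.56068647 0.21352067 0.10562272] ang 0.19305063696319497 off [ 0.00091405 -0.00036985  0.00045725] 0.060868361317755644
wrist [318.95879479 194.4269011 ] [317.60697164 180.84214892]
scene [390.60692719 192.8187575 ] [387.26449136 212.1735376 ]
top [239.46406312 203.32910373] [245.84802029 198.75462432]
357 172
215 168
```

View pics/s4.png

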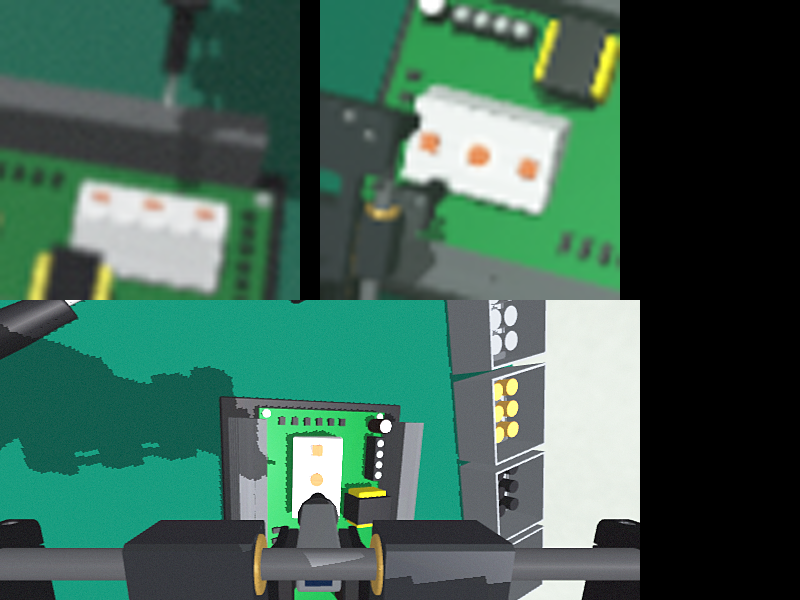

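The tip is about 60 mm out along the face normal. Predicted and seen pixels agree in all three views to about 1 px: tip at scene (391,193), spot at scene (387.6,213), top (246.6,199.2) and wrist (316.5,179.5). Approaching along the axis.

Call:
arm_command([
  [[0,-0.5,12,0,0,0],[0,-1,26,0,0,0],[0,-1,38,0,0,0],[0,-1,46,0,0,0],[0,-1,52,0,0,0],[0,-1,55,0,0,0],[0,-1,55,0,0,0],[0,-1,55,0,0,0]],
])

```text
t: 13.18
eef_pos: [0.542, 0.219, 0.1455]
tool_rot: [2.702, 0.013, 1.323]
contact_force: [-0.0, 0.5, -0.3]
gripper_width: 0.234
```

```bash
cat > chk.py <<'E'
from h import *
T=tool(); n=-np.load('Rm.npy')[:,2]; pad=np.array([.5845,.2069,.05]); tip=(T@[0,0,.099,1])[:3]; d=tip-pad
f=[]
for i in range(6): f.append(status.get_state()['contact_force']@n); cam('wrist')
print('h mm',d@n*1000,'lateral tool xy mm',T[:3,:2].T@d*1000,'ang',np.degrees(np.arccos(-T[:3,2]@n)),'Fn',np.round(f,2),np.mean(f), status.get_state()['t'])
E
python3 chk.py
```

```text
h mm 6.224028402376278 lateral tool xy mm [0.0989095  0.67690172] ang 0.23496958107299568 Fn [-0.21 -2.18 -1.56 -0.33 -1.31 -0.84] -1.071272341409409 13.475
```

Call:
arm_command([
  [[0,-0.5,2,0,0,0],[0,-0.7,4,0,0,0],[0,-0.7,6,0,0,0],[0,-0.7,7.5,0,0,0],[0,-0.7,8.5,0,0,0],[0,-0.7,8.5,0,0,0],[0,-0.7,8.5,0,0,0]],
])

```text
t: 14.35
eef_pos: [0.5447, 0.2181, 0.1373]
tool_rot: [2.702, 0.013, 1.323]
contact_force: [-1.3, -0.2, 1.0]
gripper_width: 0.221
```

```bash
python3 chk.py; python3 chk.py
```

```text
h mm -2.377373650322648 lateral tool xy mm [-0.00261336 -0.23356029] ang 0.2150465855783388 Fn [ 1.4   0.54  0.32  0.66 -0.12  0.64] 0.574109743328246 14.65
h mm -2.433789562312812 lateral tool xy mm [-0.02461223 -0.27469355] ang 0.21439182365425277 Fn [0.05 0.16 0.52 1.18 1.33 0.81] 0.6763718888675482 14.95
```

The contact force rose by about 1.7 N, so the needle is about 2.5 mm in, which agrees with the kinematics. I'll press 2.6 mm further.

Call:
arm_command([
  [[0,0.2,0.8,0,0,0],[0,0.2,1.6,0,0,0],[0,0.2,2.3,0,0,0],[0,0.2,2.6,0,0,0],[0,0.2,2.6,0,0,0],[0,0.2,2.6,0,0,0],[0,0.2,2.6,0,0,0]],
])

```text
t: 15.82
eef_pos: [0.5459, 0.2177, 0.135]
tool_rot: [2.702, 0.013, 1.323]
contact_force: [-1.5, 0.7, 0.2]
gripper_width: 0.231
```

```bash
python3 chk.py; python3 chk.py; python3 - <<'E'
from h import *
im2,_=cam('scene'); im3,_=cam('top'); im,_=cam('wrist'); c=np.zeros((600,800,3),np.uint8)
x,y=map(int,proj('scene',[.5845,.2069,.05])); print(x,y)
c[:320,:320]=cv2.resize(im2[y-25:y+15,x-20:x+20],None,fx=8,fy=8,interpolation=cv2.INTER_CUBIC)
x,y=map(int,proj('top',[.5845,.2069,.05])); c[:320,330:650]=cv2.resize(im3[y-20:y+20,x-20:x+20],None,fx=8,fy=8,interpolation=cv2.INTER_CUBIC)
c[330:600,:800]=cv2.resize(im[130:230,170:466],(800,270)); save(c,'s5.png')
E
```

```text
h mm -5.061356441357594 lateral tool xy mm [-0.05608063 -0.13861721] ang 0.2069140355123225 Fn [0.83 1.65 1.19 1.11 2.27 0.71] 1.2929653519089614 16.125
h mm -5.054476043743488 lateral tool xy mm [-0.02208041 -0.1028133 ] ang 0.2110769652937352 Fn [1.19 1.16 1.4  0.39 0.86 1.2 ] 1.0330422997644502 16.425
387 212
```

View pics/s5.png

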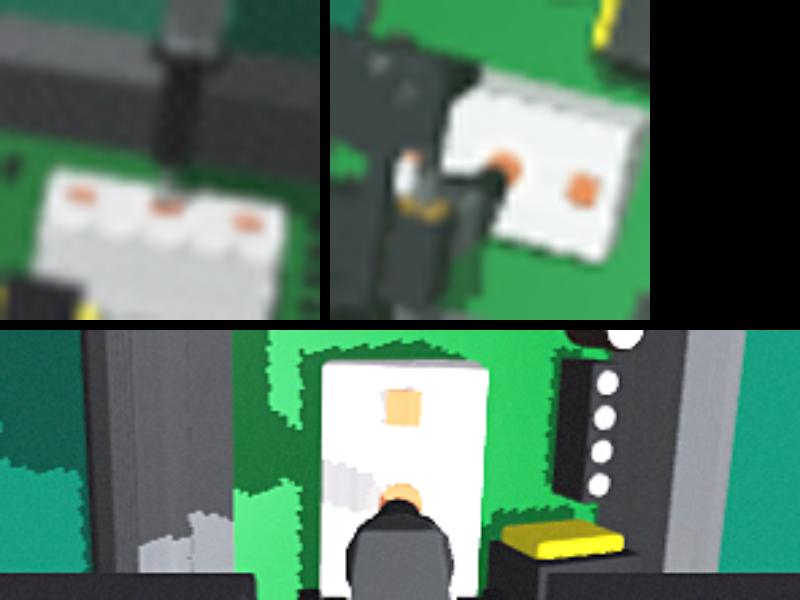

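The needle ends on the boss in the scene crop. In the wrist view the boss centre works out at about (318.5,195), against an expected tip position of (319,194.4), so the error is around 1 mm. Force and depth agree as well, so I'm handing in.

```bash
python3 -c "
from rig import ticket; print(ticket.job_done())"
```

```text
the job is handed in; nothing more can be done
None
```

I took both readings and handed the job in at about 16.5 s of the 48 s allowed, with the pen still gripped and its needle pressed on the spot. No verdict was reported.

- **Infrared reading:** I held the pen upright and still for about 2.4 s over the middle of the coil, with the tip about 42 mm above it. It was within about 2–3 mm of the coil's axis.
- **Contact reading:** the needle is on the round spot, within about 1 mm of the centre in the wrist view. The pen is about 0.2° from square to the face, by my estimate of the face direction.
- **Needle depth:** the arm position gives about 5.1 mm in. The force rise of about 2.25 N gives about 4.5 mm, which agrees within the sensor's noise of about 1 N.
- **Disagreements:** the three cameras differed by up to about 4 mm on the spot and the coil, so I used averages; from close up, predicted and seen positions agreed to about 1 px. I did not check each bystander separately at the end, but the arm met no unexpected forces on the way.

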